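# Hold the saw's brake-release key turned

### The job

Take the round-headed key out of the key rack, push it fully home in the keyhole of the saw's control box, past its sticky pins (wiggle it if it sticks), and turn it a quarter turn clockwise, to its stop. The switch springs back and puts the blade brake on again, so finish while still holding the key turned; leave the two other keys in the rack and the stop button unpressed.

Things in the scene. Friction and masses are not known exactly. Their poses are not given: they have to be found in the camera images.
- round_key: loose 60 g key upright in a rack slot. Steel bit, neck and 29 mm shoulder (5 mm thick), black plastic head: a flat disc 36 mm across, 10 mm thick, centre 29 mm above the origin, lower edge 11 mm above it. Origin on its axis at the shoulder's underside; z up, y along the width of head and bit, x through their thickness. Gripped across the 10 mm. Same after a half turn.
- round_key_tip (a point): lower tip of the round-headed key, 35 mm below its origin, axes as the key's. From the shoulder down: a 6 mm round neck 16 mm long, then the flat bit 20 mm wide (y) and 6 mm thick (x) to 28 mm below, tapering to 12 by 3.6 mm at the tip.
- square_key: loose 60 g key upright in a rack slot. Steel bit, neck and 29 mm shoulder (5 mm thick), black plastic head: a flat square 34 by 34 mm, 10 mm thick, centre 29 mm above the origin. Origin on its axis at the shoulder's underside; z up, y along the width of head and bit, x through their thickness. Must stay in its slot.
- tee_key: loose 60 g key upright in a rack slot. Steel bit, neck and 29 mm shoulder (5 mm thick), black plastic head: a cross bar 46 mm long (y), 10 mm thick, 12 mm high, centre 40 mm above the origin. Origin on its axis at the shoulder's underside; z up, y along the width of head and bit, x through their thickness. Must stay in its slot.
- key_rack: fixed wooden block 56 (x) by 190 (y) by 42 mm high, origin at its underside's centre. Three top slots at y = -60, 0, 60 mm, 9.5 (x) by 23.5 (y) mm, 37 mm deep, one key in each (which is where varies), shoulder resting on the top, width along the rack's y. Lift straight up over 38 mm to draw a key clear.
- control_box: fixed grey steel box 120 (x) by 180 (y) by 76 mm high, origin at its underside's centre. On top at y = -45 mm a steel lock plate 50 by 50 mm, 14 mm high, with the keyhole; at y = +55 mm a red stop button 38 mm across on a yellow collar, 22 mm above the box's top; two small white lamps at y = +15 mm.
- keyhole (a point): centre of the keyhole's mouth on top of the lock plate, 90 mm above the table, axes as the box's. An upright slot 21.6 (y) by 7.6 (x) mm with a 3 mm 45-degree lead-in, fixed through the 14 mm plate. The key enters with its y along the slot, either way round, and can turn only once its shoulder rests on the plate (key origin at this point); turned, it cannot be drawn out.
- pins (a point): point in the keyhole 8 mm below its mouth, between two spring pins that stand 3.5 mm into the slot from its +y and -y ends, 6.5 and 10 mm below the mouth. Their slides are sticky: the tapered tip wedges them aside at a straight downward push of 6 to 25 N; wiggling the key 1 mm along the slot (y) while pushing up to halves it.
- cylinder (a joint): turn of the lock cylinder under the plate: 0 at rest, grows as the key turns clockwise seen from above, stop at 1.57 rad. A spring drives it back: 0.05 N m at 0, 0.14 N m at the stop. The key has about 4 degrees of play, so it turns some 0.07 rad more than the cylinder. The switch is on from 1.3 rad.
- stop_button (a joint): the red stop button on the control box: 0 up, grows as it is pressed, 0.006 m fully down (12 N). Leave it alone.
Things that resemble listed ones, but are neither listed nor needed, are in the scene too. Of the things that look like the key_rack, take the one that is nearest to the robot's base at the start.

How it is judged (in metres and radians):
On the way, in this order (a step that is already met when the one before it is completed fails the run):
1. the round-headed key has been lifted clear of the rack by the fingers (z of round_key in the frame of key_rack above 0.08 m and contact force between round_key and the fingers above 1 N), for 0.1 s.
2. the round-headed key is fully home in the keyhole, still unturned (z of round_key in the frame of keyhole below 0.003 m and horizontal distance between round_key and keyhole below 0.004 m and angle between round_key's own z axis and vertical below 0.1 rad and value of joint cylinder below 0.4 rad), for 0.1 s.
3. the key is turned a quarter turn clockwise (z of round_key in the frame of keyhole below 0.003 m and horizontal distance between round_key and keyhole below 0.004 m and angle between round_key's own z axis and vertical below 0.1 rad and value of joint cylinder above 1.3 rad), for 0.2 s.
At the end, for the whole second after the job is handed in: Through the last second the round-headed key is home (shoulder within 3 mm of the plate, 4 mm off centre at most, upright within 0.1 rad), the cylinder held at 1.3 rad or more, the fingers on the key (over 1 N), and the two other keys in the rack (shoulder within 8 mm of its top) (all of step 3 and contact force between round_key and the fingers above 1 N and z of square_key in the frame of key_rack between 0.035 and 0.05 m and z of tee_key in the frame of key_rack between 0.035 and 0.05 m); the arm keeps its last pose, push and grip.
It fails at once if another key is pulled out of the rack (raised more than 15 mm) (z of any of square_key, tee_key in the frame of key_rack above 0.057 m).
It fails at once if the stop button is pressed (over 3 mm) (value of joint stop_button above 0.003 m).
It also fails if it takes over 58 s, if anything falls off the work surface, if the arm or the gripper's body presses on something with over 40 N, if the wrist force passes 120 N, or if a joint passes its speed limit or range.

### The arm

A 6-joint arm with a two-finger parallel gripper is mounted at the origin on the work surface. World frame = base frame: x ahead of the robot, y to its left, z up, the work surface at z = 0. Lengths are in mm, angles in rad, forces in N, time in s.
With the tool pointing down it reaches from about 350 to 875 mm from the base axis. Payload 4.2 kg.
Tool frame: the origin (TCP) lies at the very end of the fingers, on their centre line; the grasp point (between the pads) lies 19 mm behind it; z points along the fingers, y is the line along which they close (so a half turn about z gives the same grasp; the last joint's range is limited). The gripper opens to 87 mm and grips with 3 to 60 N. Pads are 19 mm wide; open, the fingers measure 117 mm over their backs; the gripper's body (75 mm by 190 mm) begins 51 mm behind the grasp point.
Start: joints at [1.471, 0.385, 0.008, 0, -1.194, -0.259], TCP at [219.436, 585.19, 222.55] pointing down, gripper open.
Joint ranges: [-3.14, 3.14], [-1.21, 2.06], [-1.07, 1.41], [-3.16, 2.05], [-2.99, -0.16], [-3.1, 3.1]. Speed limits (rad/s): [2.79, 2.79, 3.14, 3.14, 3.14, 3.14].

### API

Orientations are given as a unit quaternion [x, y, z, w].
In Python, from bench import read_state, optics, job gives the robot as it stands.
- The arm moves only by the tool arm_command, never from a script. Its argument "steps" is a list of rows, each a list of 5 numbers: the shift along the tool's x, y, z in m, then the turn about the tool's z in degrees, then the finger opening in m, from 0 to 0.087. A call has 1 to 10 rows; each row is the pose to reach, as a shift and turn from the pose commanded when the call began, along the tool's axes at that moment; what a row does not reach only later rows make up. A row lasts 1/12 s, in which the tool goes at most 41.7 mm and 7.16 degrees, less where a joint would pass 70% of its speed; a pose out of reach is approached as far as the arm can. A call with a gripper value outside its range is refused whole. The fingers move at their own pace and stop on an object; "squeeze" is the grip in N (left out, the last holds). Time passes only in rows, so rows that repeat a pose let the fingers close. It gives the time, the measured TCP pose, the force, the opening and the grip force at its end, in the units of the state.
- read_state(): the state, without advancing time (a new reading comes with each control period).
- optics.capture(name): name is "scene" or "top" or "wrist"; returns a dict with "pixels" (400x640x3 uint8, blue, green, red), "z_map" (400x640 float32, mm along the optical axis (not along the pixel's ray), 0 where there is no reading), "camera_matrix" (3x3 intrinsics, pixels), "distortion" ([k1, k2, p1, p2, k3] as OpenCV has them; the pictures are not rectified), "R" (3x3) and "t" (3): a world point X has camera coordinates R X + t. Camera axes: x right, y down, z forward; pixel columns grow to the right and rows downward; lengths in mm; the calibration is good to about 2 mm. A picture is of the moment at which its call begins.
- job.finish_job(): hands the job in; it is judged then, once.
Trained networks look in the newest picture that a camera, given by its name, has taken for a name from the list of things; names that differ only in an ending like _2 or _b are one class to them, and where a whole thing is asked for, a point or a joint stands for the part that bears it (a point fixed in the world has none). Each returns a list of dicts, best first, with "confidence" (0 to 1); they miss things now and then, are a little off and sometimes report something else, mostly with a low value. They report only what shows in the picture. A call takes as long as a camera call. They do not tell look-alikes from the thing itself.
- optics.regions_of(camera, name): "pixels" (400x640 bool, what is visible of it).
- optics.mark_of(camera, name): "point" ([x, y, z] in mm, in world coordinates, good to about 4 mm: a listed point, or the origin of a listed thing).
The state is a dict: "time": time; "joints": joint angles; "joint_vel": joint speeds; "joint_torque": joint torques, N m; "ee_pos": TCP position; "orientation": TCP orientation; "wrist_force": force on the tool from outside, world axes, zero at the start; "torque": the same for the moment, N m; "grip_width": finger opening in mm; "grip_force": force on a finger pad.
Only numpy, scipy, OpenCV 4.12 (cv2) and the standard library are available. Lean on these libraries where they do the work, as an engineer would, in place of code of your own. Each camera call takes 0.05 s, during which the arm holds its last target. There are 200 camera calls.

## Working session

There is one attempt and no reset: what is moved stays moved. The work goes in short steps, Python scripts to look and compute and a tool call to move; the robot and the scene stay as the last step left them, time stands still between calls to the robot, and variables do not carry over. Pictures are saved under pics/ and viewed, at most 10 in all, crops included, and the job is handed in when it is done.

Besides the shell and the picture viewer there is one more tool, called after "Call:" as a command line: name --pt "numbers of a row" for each row, then --argument value for the rest. arm_command: Moves the arm, as the interface text tells. Its arguments: {"type":"object","properties":{"steps":{"type":"array","items":{"type":"array","items":{"type":"number"}}},"squeeze":{"type":"number"}},"required":["steps"]}

```bash
mkdir -p pics; ls; cat > h.py <<'E'
import numpy as np, cv2
from bench import read_state, optics, job
def px2w(c,u,v,z=None,plane=None):
    K=np.array(c["camera_matrix"],float);D=np.array(c["distortion"],float);R=np.array(c["R"]);t=np.array(c["t"]).ravel()
    n=cv2.undistortPoints(np.array([[[u,v]]],float),K,D)[0,0]; r=np.array([n[0],n[1],1.])
    if plane is None:
        return R.T@(r*z-t)
    o=-R.T@t; d=R.T@r
    return o+d*(plane-o[2])/d[2]
def cloud(c):
    K=np.array(c["camera_matrix"],float);D=np.array(c["distortion"],float);R=np.array(c["R"]);t=np.array(c["t"]).ravel()
    v,u=np.mgrid[0:400,0:640]
    n=cv2.undistortPoints(np.stack([u,v],-1).reshape(-1,1,2).astype(float),K,D).reshape(400,640,2)
    z=c["z_map"].astype(float)
    P=np.dstack([n*z[...,None],z])
    return (P-t)@R
def w2px(c,X):
    return cv2.projectPoints(np.array(X,float).reshape(-1,1,3),cv2.Rodrigues(np.array(c["R"],float))[0],np.array(c["t"],float),np.array(c["camera_matrix"],float),np.array(c["distortion"],float))[0].reshape(-1,2)
E
python3 - <<'E'
from h import *
s=read_state(); print(s["time"],s["ee_pos"],s["orientation"])
for n in("top","scene"):
    c=optics.capture(n); cv2.imwrite(f"pics/{n}0.png",c["pixels"])
    for k in("round_key","square_key","tee_key","key_rack","control_box","keyhole"):
        print(n,k,[(np.round(m["point"]).tolist(),round(m["confidence"],2)) for m in optics.mark_of(n,k)][:4])
a=np.hstack([cv2.imread("pics/top0.png"),cv2.imread("pics/scene0.png")])
E
```

```text
pics
0.0 [219.2231955  584.63052921 221.4703856 ] [ 9.83934084e-01 -1.78528765e-01 -1.60823713e-04  1.08332490e-03]
top round_key [([468.0, -119.0, 45.0], 0.55)]
top square_key [([490.0, -177.0, 45.0], 0.63)]
top tee_key [([509.0, -229.0, 46.0], 0.47)]
top key_rack [([432.0, -661.0, 6.0], 0.96), ([490.0, -177.0, 1.0], 0.87), ([472.0, -122.0, 45.0], 0.6)]
top control_box [([531.0, 250.0, -3.0], 0.64)]
top keyhole []
scene round_key [([509.0, -236.0, 37.0], 0.57), ([467.0, -119.0, 45.0], 0.43)]
scene square_key []
scene tee_key [([509.0, -238.0, 40.0], 0.65)]
scene key_rack [([488.0, -176.0, -1.0], 0.86), ([432.0, -657.0, -1.0], 0.67)]
scene control_box [([535.0, 256.0, -2.0], 0.97)]
scene keyhole [([538.0, 207.0, 88.0], 0.59)]
```

View pics/top0.png

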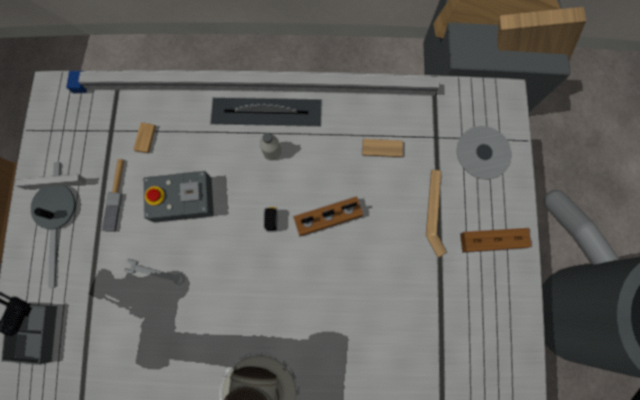

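View pics/scene0.png

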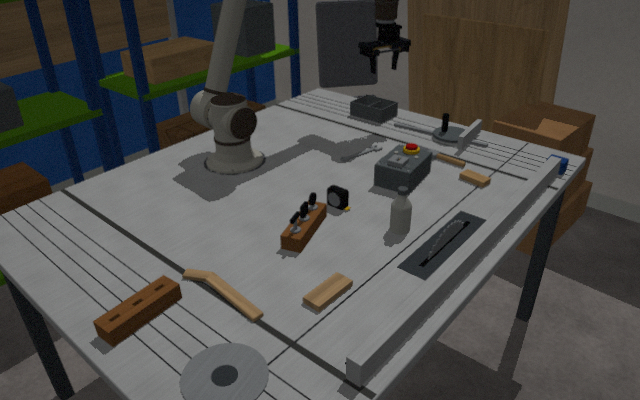

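The top view shows the box at about (178,195). The rack holding three keys is at (330,215), nearer the base than the empty look-alike at (495,240). I'll take a close look over the box first, then go to the rack.

Call:
arm_command --pt "0.393 0.247 -0.04 0 0.087" --pt "0.393 0.247 -0.04 0 0.087" --pt "0.393 0.247 -0.04 0 0.087" --pt "0.393 0.247 -0.04 0 0.087" --pt "0.393 0.247 -0.04 0 0.087" --pt "0.393 0.247 -0.04 0 0.087" --pt "0.393 0.247 -0.04 0 0.087" --pt "0.393 0.247 -0.04 0 0.087" --pt "0.393 0.247 -0.04 0 0.087" --pt "0.393 0.247 -0.04 0 0.087"

```text
time: 1.53
ee_pos: [471.8, 253.2, 258.9]
orientation: [0.984, -0.178, 0.0, -0.0]
wrist_force: [0.4, 0.2, -0.3]
grip_width: 86.9
grip_force: 0.0
```

```bash
python3 - <<'E'
from h import *
c=optics.capture("wrist"); cv2.imwrite("pics/w1.png",c["pixels"]); s=read_state(); print(s["time"],s["ee_pos"],s["orientation"],s["joints"])
R=np.array(c["R"]);print(-R.T@np.array(c["t"]).ravel(),R[2])
for k in("keyhole","control_box"):
    print(k,[(np.round(m["point"],1).tolist(),round(m["confidence"],2)) for m in optics.mark_of("wrist",k)][:4])
E
```

```text
1.5833 [475.19791534 248.45953946 259.70173731] [ 9.83448968e-01 -1.81180396e-01  1.25422164e-03  4.67623905e-04] [ 0.78591983  0.20711081 -0.15058682  0.00277278 -1.21244849  0.41953136]
[533.94345473 229.0342959  421.24850919] [-0.22983758  0.08735001 -0.96930112]
keyhole [([541.9, 204.9, 86.6], 0.98)]
control_box [([533.6, 251.1, -2.7], 0.91)]
```

View pics/w1.png

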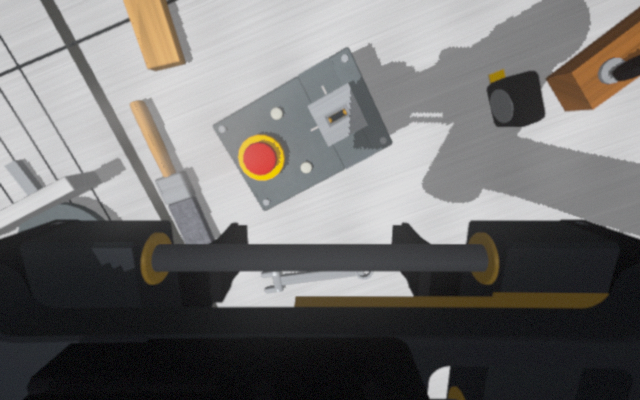

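The wrist view shows the keyhole at about (337,115) on the lock plate and the button at (260,158). The rack end and a tape-measure-like object are at upper right.

Call:
arm_command --pt "0.086 0.392 0 0 0.087" --pt "0.086 0.392 0 0 0.087" --pt "0.086 0.392 0 0 0.087" --pt "0.086 0.392 0 0 0.087" --pt "0.086 0.392 0 0 0.087" --pt "0.086 0.392 0 0 0.087" --pt "0.086 0.392 0 0 0.087" --pt "0.086 0.392 0 0 0.087" --pt "0.086 0.392 0 0 0.087" --pt "0.086 0.392 0 0 0.087"

```text
time: 2.52
ee_pos: [413.0, -143.9, 258.6]
orientation: [0.984, -0.178, 0.0, -0.0]
wrist_force: [0.0, 1.1, -0.8]
grip_width: 87.2
grip_force: 0.0
```

```bash
cat > look.py <<'E'
from h import *
import pickle,sys
def shot(f):
    c=optics.capture("wrist"); cv2.imwrite(f"pics/{f}.png",c["pixels"]); pickle.dump(c,open(f"{f}.pkl","wb")); return c
def rect(P,lo,hi,ctr,rad):
    m=(P[...,2]>lo)&(P[...,2]<hi)&(np.hypot(P[...,0]-ctr[0],P[...,1]-ctr[1])<rad)
    n,l,st,_=cv2.connectedComponentsWithStats(m.astype(np.uint8)); 
    if n<2: return None
    i=1+np.argmax(st[1:,4]); q=P[l==i]
    return len(q),q.mean(0).round(1),np.median(q[:,2]).round(1),cv2.minAreaRect(q[:,:2].astype(np.float32))
E
python3 - <<'E'
from look import *
c=shot("w2"); s=read_state(); print(s["time"],s["ee_pos"],s["orientation"])
P=cloud(c)
print("rack",rect(P,36,50,(490,-177),130))
for k in("round_key","square_key","tee_key","key_rack"):
    print(k,[(np.round(m["point"],1).tolist(),round(m["confidence"],2)) for m in optics.mark_of("wrist",k)][:4])
E
```

```text
2.5667 [ 412.62572382 -145.96079054  258.41834776] [ 9.83711694e-01 -1.79752433e-01 -2.04910044e-04  5.69567497e-04]
rack (5949, array([ 490.4, -179.1,   42.7]), np.float64(42.3), ((489.44183349609375, -176.4269561767578), (56.718570709228516, 190.49732971191406), 19.219844818115234))
round_key []
square_key [([486.4, -178.7, 47.4], 0.83)]
tee_key [([512.3, -232.6, 41.7], 0.96)]
key_rack [([492.7, -175.5, 1.3], 0.59)]
```

View pics/w2.png

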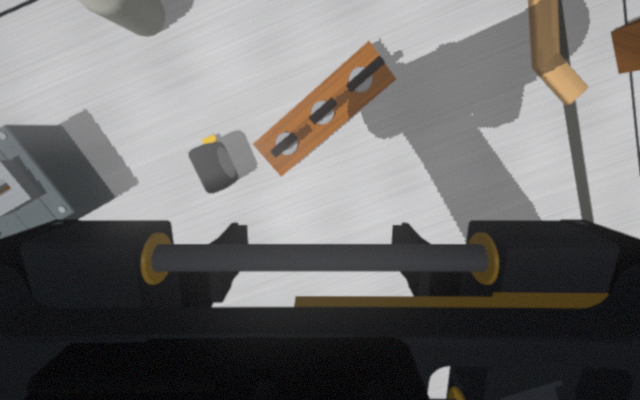

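The rack lies at about (325,108) with three keys in it: the wide bar on the right, at (360,80), is the tee. I'll tell the other two apart by the depth profile of their heads, and measure the box and keyhole from the depth too.

```bash
python3 - <<'E'
from look import *
c=pickle.load(open("w2.pkl","rb")); P=cloud(c)
a=np.radians(19.2); ex=np.array([np.cos(a),np.sin(a)]); ey=np.array([-ex[1],ex[0]]); o=np.array([489.4,-176.4])
d=P[...,:2]-o; X=d@ex; Y=d@ey; Z=P[...,2]
for y0 in(60,0,-60):
    m=(abs(Y-y0)<28)&(abs(X)<26)&(Z>58)&(Z<110); x,y,z=X[m],Y[m],Z[m]
    print(y0,m.sum(),"x",np.percentile(x,[2,50,98]).round(1),"y",np.percentile(y,[2,98]).round(1))
    for b in np.arange(y0-25,y0+25,5):
        k=(y>=b)&(y<b+5)
        if k.sum()>2: print("  ",b-y0,k.sum(),"zmax",np.percentile(z[k],95).round(1),"x",x[k].min().round(1),x[k].max().round(1), end=";")
    print()
for n in("top","scene"):
    c=optics.capture(n);P=cloud(c); print(n,rect(P,70,82,(533,252),130),rect(P,86,95,(541,206),45))
    print([(np.round(m["point"],1).tolist(),round(m["confidence"],2)) for k in("round_key","square_key") for m in optics.mark_of(n,k)])
    pickle.dump(c,open(n+".pkl","wb"))
E
```

```text
60 269 x [-5.4 -0.6  4.3] y [42.8 75.9]
   -20 26 zmax 80.4 x -5.4 4.2;   -15 44 zmax 86.1 x -5.3 4.5;   -10 39 zmax 88.4 x -5.4 4.2;   -5 43 zmax 90.1 x -5.4 4.4;   0 38 zmax 89.9 x -5.4 4.1;   5 37 zmax 88.5 x -5.4 4.5;   10 33 zmax 86.7 x -5.4 4.4;   15 9 zmax 80.8 x -5.4 3.5;
0 297 x [-5.4 -0.6  4.3] y [-15.9  16.3]
   -20 16 zmax 89.6 x -5.3 3.9;   -15 45 zmax 89.0 x -5.4 4.6;   -10 44 zmax 89.5 x -5.2 4.2;   -5 45 zmax 89.3 x -5.4 4.6;   0 43 zmax 89.0 x -5.2 4.3;   5 43 zmax 89.2 x -5.4 4.6;   10 44 zmax 89.5 x -5.4 4.3;   15 17 zmax 89.6 x -5.1 4.1;
-60 438 x [-4.6  0.2  5.1] y [-81.4 -37. ]
   -25 20 zmax 89.2 x -4.2 4.7;   -20 51 zmax 89.1 x -4.6 5.1;   -15 45 zmax 89.0 x -4.2 4.9;   -10 49 zmax 89.6 x -4.6 5.2;   -5 47 zmax 88.7 x -4.2 5.1;   0 49 zmax 89.0 x -4.6 5.3;   5 44 zmax 89.0 x -4.2 5.1;   10 47 zmax 89.0 x -4.6 5.3;   15 46 zmax 88.9 x -5.4 5.2;   20 40 zmax 88.8 x -5.1 4.8;
top (1065, array([540.5, 280.9,  76. ]), np.float64(76.1), ((531.4097290039062, 254.48683166503906), (120.903564453125, 181.9140167236328), 7.526344299316406)) None
[]
scene (740, array([542.4, 234.4,  77.7]), np.float64(78.1), ((532.1022338867188, 248.99342346191406), (125.25379943847656, 185.8318328857422), 7.544160842895508)) (142, array([539.3, 204.8,  91.3]), np.float64(91.6), ((536.7459106445312, 207.7030029296875), (56.87556457519531, 55.64598083496094), 11.499990463256836))
[([467.9, -118.0, 43.4], 0.7), ([490.9, -175.9, 41.7], 0.73)]
```

The head at rack y = +60 is domed, peaking at 90 mm and falling to 80 mm at its edges. That makes it the round key, centred at about (469.3, -120.4). I'll turn the tool and come in above it.

Call:
arm_command --pt "0.044 -0.044 0.03 7 0.06" --pt "0.044 -0.044 0.06 14 0.06" --pt "0.044 -0.044 0.09 21 0.06" --pt "0.044 -0.044 0.12 28 0.06" --pt "0.044 -0.044 0.128 35 0.06" --pt "0.044 -0.044 0.128 42 0.06" --pt "0.044 -0.044 0.128 49 0.06" --pt "0.044 -0.044 0.128 50.1 0.06" --pt "0.044 -0.044 0.128 50.1 0.06" --pt "0.044 -0.044 0.128 50.1 0.06"

```text
time: 3.9
ee_pos: [470.8, -116.3, 130.6]
orientation: [0.817, -0.577, 0.0, -0.0]
wrist_force: [-0.2, -0.5, -0.3]
grip_width: 60.5
grip_force: 0.0
```

```bash
python3 - <<'E'
from look import *
c=shot("w3"); s=read_state(); p=np.array(s["ee_pos"]); q=s["orientation"]; print(s["time"],p,q,"xyaw",np.degrees(2*np.arctan2(q[1],q[0])))
P=cloud(c)
print([(np.round(m["point"],1).tolist(),round(m["confidence"],2)) for m in optics.mark_of("wrist","round_key")])
print(rect(P,80,95,(469,-120),25))
E
```

```text
3.95 [ 470.65663253 -116.38096523  130.57046722] [ 8.16552914e-01 -5.77270523e-01  2.25423061e-04 -1.78077120e-04] xyaw -70.51759104736392
[([467.6, -119.0, 42.6], 0.71)]
(495, array([ 470. , -121.9,   86.4]), np.float64(87.2), ((469.23504638671875, -119.94998168945312), (9.391899108886719, 31.24982452392578), 19.423479080200195))
```

View pics/w3.png

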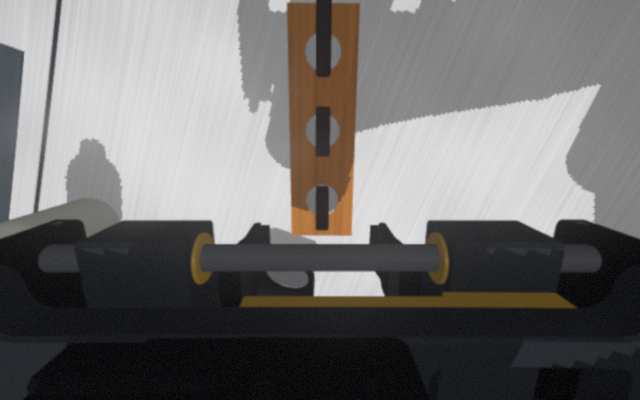

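The key is centred between the fingers in the tool's y, with its axis within 0.3° of the tool's. The tape measure lies beyond the rack's end, clear of the fingers. I'll descend and grip.

Call:
arm_command --pt "0.0032 0.0026 0.015 0 0.04" --pt "0.0032 0.0026 0.03 0 0.04" --pt "0.0032 0.0026 0.045 0 0.04" --pt "0.0032 0.0026 0.06 0 0.04" --pt "0.0032 0.0026 0.07 0 0.04" --pt "0.0032 0.0026 0.0775 0 0.04" --pt "0.0032 0.0026 0.0775 0 0.04" --pt "0.0032 0.0026 0.0775 0 0.04" --squeeze 50

```text
time: 4.67
ee_pos: [469.2, -120.5, 52.9]
orientation: [0.816, -0.578, 0.0, 0.0]
wrist_force: [0.4, 0.6, 0.9]
grip_width: 40.1
grip_force: 0.0
```

Call:
arm_command --pt "0 0 0 0 0.02" --pt "0 0 0 0 0.0" --pt "0 0 0 0 0.0" --pt "0 0 0 0 0.0" --pt "0 0 0 0 0.0" --pt "0 0 0 0 0.0" --pt "0 0 0 0 0.0"

```text
time: 5.25
ee_pos: [469.3, -120.4, 53.1]
orientation: [0.816, -0.578, 0.0, -0.0]
wrist_force: [-0.3, 0.3, 0.1]
grip_width: 9.3
grip_force: 50.0
```

Call:
arm_command --pt "0 0 -0.01 0 0" --pt "0 0 -0.025 0 0" --pt "0 0 -0.045 0 0" --pt "0 0 -0.07 0 0" --pt "0 0 -0.1 0 0" --pt "0 0 -0.13 0 0" --pt "0 0 -0.15 0 0" --pt "0 0 -0.15 0 0" --pt "0 0 -0.15 0 0"

```text
time: 6.0
ee_pos: [469.3, -120.3, 203.6]
orientation: [0.816, -0.578, 0.001, -0.001]
wrist_force: [0.1, -0.3, -1.2]
grip_width: 9.4
grip_force: 50.0
```

```bash
python3 - <<'E'
from look import *
s=read_state(); p=np.array(s["ee_pos"]); q=np.array(s["orientation"]); print(s["time"],p,"xyaw",np.degrees(2*np.arctan2(q[1],q[0])),s["joints"],s["grip_width"])
c=shot("w4")
# keys in picture and where camera sits in tool frame
from scipy.spatial.transform import Rotation as Ro
T=Ro.from_quat(q).as_matrix(); R=np.array(c["R"]); o=-R.T@np.array(c["t"]).ravel()
print("cam in tool",T.T@(o-p), "cam axis",T.T@R[2])
print("TCP px",w2px(c,p), "tip px",w2px(c,p-[0,0,47]))
E
```

```text
6.0 [ 469.30327961 -120.27707234  203.60377975] xyaw -70.67541684632367 [ 8.49327695e-02  1.59766805e-01 -3.56360810e-01 -5.45243685e-04
 -1.05229440e+00  2.52614482e-01] 9.414579617512263
cam in tool [  67.32490794    0.6578112  -162.2591287 ] cam axis [-2.46899807e-01 -3.97778595e-04  9.69040931e-01]
TCP px [[318.39349111 239.79016638]] tip px [[318.79395403 216.02655372]]
```

Call:
arm_command --pt "-0.2865 -0.173 0 2 0" --pt "-0.2865 -0.173 0 4 0" --pt "-0.2865 -0.173 0 6 0" --pt "-0.2865 -0.173 0 8 0" --pt "-0.2865 -0.173 0 10 0" --pt "-0.2865 -0.173 0 11.8 0" --pt "-0.2865 -0.173 0 11.8 0" --pt "-0.2865 -0.173 0 11.8 0" --pt "-0.2865 -0.173 0 11.8 0" --pt "-0.2865 -0.173 0 11.8 0"

```text
time: 6.88
ee_pos: [536.5, 208.9, 199.9]
orientation: [0.753, -0.658, -0.001, 0.002]
wrist_force: [0.2, -0.4, -1.2]
grip_width: 9.8
grip_force: 50.0
```

Call:
arm_command --pt "0 0 0 0 0" --pt "0 0 0 0 0"

```text
time: 7.05
ee_pos: [536.7, 205.9, 201.6]
orientation: [0.752, -0.659, -0.0, 0.001]
wrist_force: [-0.2, -0.8, -1.7]
grip_width: 9.4
grip_force: 50.0
```

```bash
python3 - <<'E'
from look import *
c=shot("w5");s=read_state(); p=np.array(s["ee_pos"]); q=np.array(s["orientation"]); print(s["time"],p,"xyaw",np.degrees(2*np.arctan2(q[1],q[0])),s["joints"],s["grip_width"])
P=cloud(c)
print([(np.round(m["point"],1).tolist(),round(m["confidence"],2)) for m in optics.mark_of("wrist","keyhole")])
print("box",rect(P,70,82,(533,252),130)); print("plate",rect(P,86,95,(539,206),45))
print(w2px(c,[538,207,90]), w2px(c,p-[0,0,47]))
cv2.imwrite("pics/w5b.png",cv2.resize(c["pixels"][60:300,160:480],None,fx=2.4,fy=2.4,interpolation=cv2.INTER_CUBIC))
E
```

```text
7.1 [536.89869334 205.80055803 202.12707754] xyaw -82.53852083916338 [ 6.47584818e-01  3.16385932e-01 -1.47832918e-01 -1.61367229e-04
 -1.10839850e+00 -5.17285323e-01] 9.85248447260035
[([540.8, 204.4, 83.7], 0.95)]
box (5800, array([539. , 193.9,  76.1]), np.float64(76.1), ((536.9990234375, 208.42300415039062), (120.14642333984375, 92.42971801757812), 7.623055934906006))
plate (2126, array([538., 204.,  90.]), np.float64(90.1), ((537.2444458007812, 207.02239990234375), (50.11389923095703, 50.491092681884766), 7.64598274230957))
[[317.13977873 196.98511759]] [[318.28536276 216.22366343]]
```

View pics/w5b.png

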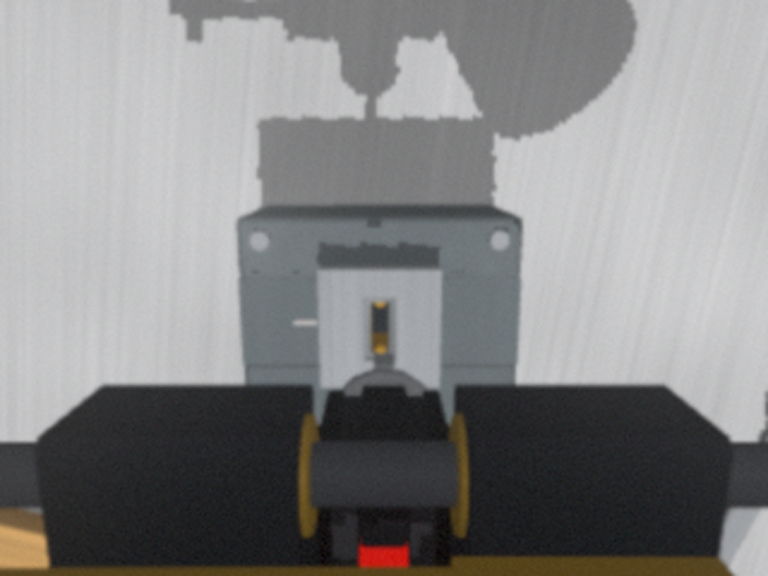

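The crop shows the slot at crop (379,328), running along the tool's x. The key's shoulder arc sits at crop x of about 386, slightly right of where the TCP projects, which hints at a camera bias. I'll measure key against hole in the same picture.

```bash
python3 - <<'E'
from look import *
from scipy.spatial.transform import Rotation as Ro
for f in("w4","w5"):
    c=pickle.load(open(f+".pkl","rb")); P=cloud(c)
    p,q=((np.array([469.3,-120.3,203.6]),[.816,-.578,0,0]) if f=="w4" else (np.array([536.9,205.8,202.1]),[.752,-.659,0,0]))
    T=Ro.from_quat(q).as_matrix(); L=(P-p)@T
    for n,lo,hi in(("shoulder",2,18),("head",-32,1)):
        m=(abs(L[...,0])<22)&(abs(L[...,1])<18)&(L[...,2]>lo)&(L[...,2]<hi)
        q_=L[m]; 
        if len(q_): 
            print(f,n,len(q_),"y",np.percentile(q_[:,1],[1,50,99]).round(1),"x",np.percentile(q_[:,0],[1,99]).round(1),"z",np.percentile(q_[:,2],[5,50,95]).round(1))
    if f=="w5":
        g=cv2.cvtColor(c["pixels"],cv2.COLOR_BGR2GRAY)
        for r in(186,190,194,198,202,206,210): print(r,g[r,306:332].tolist())
        for r in (216,218,220): print(r,g[r,296:344].tolist())
E
```

```text
w4 shoulder 231 y [-9.5  0.9 11. ] x [ 8.  13.9] z [5.3 6.3 9.1]
w4 head 1116 y [-12.7   0.5  14.1] x [-14.3  17.5] z [-30.9 -22.8  -3.9]
w5 shoulder 236 y [-9.2  1.1 11.2] x [ 7.9 14. ] z [5.7 6.7 9.4]
w5 head 1121 y [-12.6   0.5  14.2] x [-14.5  17.4] z [-30.5 -22.3  -3.5]
186 [170, 169, 167, 167, 162, 152, 150, 148, 130, 115, 123, 143, 146, 139, 118, 104, 116, 132, 145, 158, 167, 169, 166, 164, 165, 164]
190 [172, 173, 170, 164, 161, 155, 149, 140, 114, 76, 63, 60, 58, 59, 61, 77, 110, 126, 140, 157, 167, 170, 167, 166, 165, 166]
194 [172, 173, 170, 166, 162, 153, 146, 137, 114, 76, 58, 57, 59, 56, 60, 81, 109, 127, 138, 155, 168, 171, 168, 166, 165, 165]
198 [173, 173, 171, 167, 160, 153, 143, 133, 112, 82, 66, 67, 67, 69, 70, 85, 109, 126, 136, 157, 166, 167, 167, 168, 166, 166]
202 [174, 172, 169, 167, 164, 155, 147, 136, 116, 86, 79, 77, 81, 80, 78, 91, 112, 125, 137, 157, 166, 171, 167, 167, 166, 168]
206 [173, 171, 170, 168, 164, 154, 143, 136, 121, 106, 112, 125, 133, 129, 115, 105, 112, 120, 133, 155, 166, 169, 168, 168, 168, 165]
210 [174, 173, 171, 169, 165, 158, 148, 146, 140, 123, 95, 86, 82, 86, 87, 87, 87, 98, 127, 157, 168, 172, 168, 167, 168, 164]
216 [171, 168, 165, 171, 171, 170, 173, 171, 168, 171, 161, 148, 127, 117, 104, 93, 91, 92, 96, 100, 103, 102, 102, 102, 97, 101, 100, 101, 99, 97, 97, 96, 98, 104, 120, 137, 153, 165, 168, 168, 166, 167, 169, 165, 167, 167, 161, 139]
218 [169, 168, 169, 170, 171, 170, 168, 167, 155, 133, 105, 91, 92, 96, 98, 102, 101, 99, 99, 102, 101, 99, 99, 97, 100, 98, 98, 99, 100, 98, 99, 99, 99, 100, 98, 99, 107, 118, 138, 153, 165, 166, 167, 166, 167, 165, 158, 134]
220 [166, 163, 160, 162, 165, 163, 156, 133, 104, 94, 95, 100, 100, 101, 97, 87, 74, 75, 75, 75, 71, 73, 75, 73, 73, 73, 74, 76, 76, 74, 72, 75, 85, 95, 99, 102, 102, 101, 99, 106, 122, 143, 158, 159, 160, 162, 154, 133]
```

In that picture the slot centre lies at about (-0.7, -1.7) mm from the key axis in tool axes. I'll correct for this and come down to just above the mouth.

Call:
arm_command --pt "-0.0007 -0.0017 0.015 0 0" --pt "-0.0007 -0.0017 0.03 0 0" --pt "-0.0007 -0.0017 0.045 0 0" --pt "-0.0007 -0.0017 0.055 0 0" --pt "-0.0007 -0.0017 0.06 0 0" --pt "-0.0007 -0.0017 0.06 0 0" --pt "-0.0007 -0.0017 0.06 0 0" --pt "-0.0007 -0.0017 0.06 0 0"

```text
time: 7.82
ee_pos: [539.7, 208.3, 143.9]
orientation: [0.752, -0.659, 0.0, -0.001]
wrist_force: [0.3, 0.6, -0.1]
grip_width: 9.4
grip_force: 50.0
```

```bash
python3 - <<'E'
from look import *
c=shot("w6");s=read_state(); p=np.array(s["ee_pos"]); q=np.array(s["orientation"]); print(s["time"],p,"xyaw",np.degrees(2*np.arctan2(q[1],q[0])),s["wrist_force"],s["torque"])
P=cloud(c); print("plate",rect(P,86,95,(539,206),45))
cv2.imwrite("pics/w6b.png",cv2.resize(c["pixels"][100:260,220:420],None,fx=4,fy=3.7,interpolation=cv2.INTER_CUBIC))
E
```

```text
7.8667 [539.61442897 208.34405334 143.84636245] xyaw -82.45816451580377 [-0.69504513 -0.17772485 -0.87274673] [0.13513011 0.00447769 0.00365083]
plate (2401, array([538.5, 197.4,  90. ]), np.float64(90.1), ((537.5646362304688, 204.689697265625), (50.08067321777344, 45.96371841430664), 7.759864330291748))
```

View pics/w6b.png

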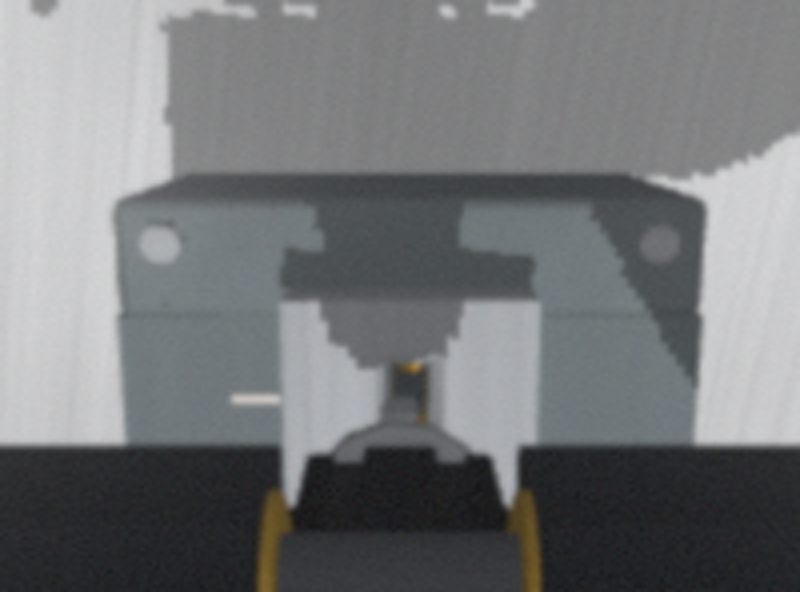

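The picture shows the key tip at crop x of about 403 and the slot at about 409. The arm overshot slightly, and the pose reading agrees (+1.4, +1.3 mm needed). I'll correct and start entering.

Call:
arm_command --pt "0.0014 0.0013 0.0 0 0" --pt "0.0014 0.0013 0.0 0 0" --pt "0.0014 0.0013 0.003 0 0" --pt "0.0014 0.0013 0.006 0 0" --pt "0.0014 0.0013 0.008 0 0" --pt "0.0014 0.0013 0.01 0 0" --pt "0.0014 0.0013 0.01 0 0" --pt "0.0014 0.0013 0.01 0 0"

```text
time: 8.53
ee_pos: [537.9, 206.5, 132.6]
orientation: [0.752, -0.659, -0.0, 0.0]
wrist_force: [-0.3, 0.3, -0.6]
grip_width: 10.0
grip_force: 50.0
```

```bash
cat > st.py <<'E'
from look import *
from scipy.spatial.transform import Rotation as Ro
s=read_state(); p=np.array(s["ee_pos"]); q=np.array(s["orientation"]);T=Ro.from_quat(q).as_matrix()
print(s["time"],p.round(2),"xyaw",np.degrees(2*np.arctan2(q[1],q[0])).round(2),"F tool",(T.T@s["wrist_force"]).round(2),"M",(T.T@s["torque"]).round(3),s["grip_width"],s["joints"][5])
E
python3 st.py; python3 - <<'E'
from look import *
c=shot("w7")
g=cv2.cvtColor(c["pixels"],cv2.COLOR_BGR2GRAY)
for r in range(192,222,2): print(r,g[r,306:336].tolist())
E
```

```text
8.5333 [537.87 206.5  132.56] xyaw -82.45 F tool [-0.35  0.21  0.59] M [ 0.043 -0.031 -0.012] 10.005219850374136 -0.5159740863728588
192 [107, 105, 107, 105, 103, 107, 107, 107, 108, 107, 105, 105, 106, 107, 108, 106, 105, 105, 106, 105, 108, 107, 107, 106, 108, 107, 108, 106, 104, 104]
194 [109, 106, 104, 105, 106, 107, 104, 109, 107, 105, 108, 106, 106, 109, 108, 105, 105, 105, 105, 106, 104, 109, 103, 105, 107, 108, 108, 106, 108, 105]
196 [107, 107, 108, 102, 107, 107, 108, 106, 107, 108, 106, 104, 106, 109, 106, 104, 105, 108, 105, 104, 105, 109, 105, 104, 108, 109, 109, 108, 106, 106]
198 [107, 104, 104, 107, 104, 108, 108, 109, 104, 107, 105, 105, 106, 106, 107, 104, 107, 107, 103, 104, 105, 108, 105, 108, 110, 110, 109, 107, 106, 107]
200 [110, 106, 107, 105, 104, 107, 106, 105, 104, 105, 105, 103, 104, 105, 105, 103, 102, 103, 102, 102, 106, 103, 105, 105, 106, 105, 108, 107, 113, 126]
202 [107, 106, 104, 103, 104, 102, 105, 100, 103, 99, 97, 101, 98, 96, 96, 96, 92, 91, 93, 91, 92, 90, 100, 103, 105, 106, 108, 107, 126, 160]
204 [107, 109, 106, 104, 105, 103, 104, 99, 95, 8
[... 553 characters left out ...]
, 150, 149, 135, 107, 99, 98, 95, 101, 101, 101, 102, 101, 106, 124, 133, 135, 147, 169, 180, 177, 179, 176, 177, 176]
214 [181, 177, 173, 169, 159, 143, 129, 124, 111, 93, 92, 91, 92, 93, 90, 92, 93, 91, 95, 99, 102, 114, 134, 160, 173, 177, 178, 177, 175, 175]
216 [166, 150, 133, 120, 107, 96, 94, 96, 99, 103, 106, 105, 107, 106, 102, 107, 105, 102, 104, 102, 102, 98, 100, 110, 128, 143, 163, 173, 174, 174]
218 [109, 94, 97, 99, 105, 109, 105, 104, 105, 106, 107, 105, 106, 102, 107, 101, 103, 104, 105, 102, 101, 103, 104, 104, 103, 104, 111, 128, 143, 160]
220 [101, 105, 105, 108, 101, 88, 80, 78, 79, 76, 76, 76, 77, 76, 73, 76, 76, 76, 79, 78, 74, 77, 91, 99, 103, 106, 106, 106, 103, 110]
```

Key bit and slot are now centred within about 0.3 px, with no contact force. I'll push on down, wiggling along the slot.

Call:
arm_command --pt "0 0 0.003 0 0" --pt "0 0 0.006 0 0" --pt "0.001 0 0.008 0 0" --pt "-0.001 0 0.01 0 0" --pt "0.001 0 0.012 0 0" --pt "-0.001 0 0.014 0 0" --pt "0.001 0 0.016 0 0" --pt "0 0 0.016 0 0"

```text
time: 9.25
ee_pos: [538.6, 206.8, 118.3]
orientation: [0.752, -0.659, 0.001, -0.001]
wrist_force: [0.4, -1.2, 2.6]
grip_width: 9.6
grip_force: 50.0
```

```bash
python3 st.py
```

```text
9.25 [538.62 206.76 118.3 ] xyaw -82.44 F tool [ 1.26 -0.27 -2.63] M [0.139 0.526 0.029] 9.605477541110137 -0.5158654258878084
```

Call:
arm_command --pt "0.001 0 0.002 0 0" --pt "-0.001 0 0.004 0 0" --pt "0.001 0 0.006 0 0" --pt "-0.001 0 0.008 0 0" --pt "0.001 0 0.01 0 0" --pt "-0.001 0 0.012 0 0" --pt "0.001 0 0.014 0 0" --pt "0 0 0.015 0 0" --pt "0 0 0.015 0 0"

```text
time: 10.0
ee_pos: [537.6, 206.2, 101.3]
orientation: [0.752, -0.659, -0.0, 0.001]
wrist_force: [0.1, -0.1, 0.0]
grip_width: 9.6
grip_force: 50.0
```

```bash
python3 st.py
```

```text
10.0 [537.57 206.17 101.31] xyaw -82.45 F tool [ 0.12 -0.05 -0.04] M [ 0.066 -0.108  0.059] 9.628505638570198 -0.5160548588312596
```

Call:
arm_command --pt "0.0 0 0.001 0 0" --pt "0.0 0 0.002 0 0" --pt "0 0 0.002 0 0" --pt "0 0 0.002 0 0"

```text
time: 10.33
ee_pos: [537.7, 206.2, 101.1]
orientation: [0.752, -0.659, 0.0, 0.0]
wrist_force: [-2.0, -0.8, 6.7]
grip_width: 9.4
grip_force: 50.0
```

```bash
python3 st.py; python3 - <<'E'
from look import *
from scipy.spatial.transform import Rotation as Ro
c=shot("w8"); P=cloud(c); s=read_state(); p=np.array(s["ee_pos"]);T=Ro.from_quat(s["orientation"]).as_matrix(); L=(P-p)@T
m=(abs(L[...,0]-11)<4)&(abs(L[...,1])<8)&(L[...,2]>2)&(L[...,2]<18)
print("shoulder z",np.median(P[m][:,2]),m.sum(), rect(P,86,93,(539,206),45))
E
```

```text
10.3333 [537.71 206.23 101.08] xyaw -82.44 F tool [ 0.53  2.12 -6.71] M [-0.862 -0.081  0.018] 9.3734182379831 -0.5160236481745937
shoulder z 94.2930448298853 273 (1983, array([539.6, 189.8,  90.1]), np.float64(90.1), ((538.821044921875, 194.95108032226562), (50.03831481933594, 27.187238693237305), 6.93328857421875))
```

The key is home: shoulder top at about 94.3–95 mm, with 6.7 N of contact. Now I'll turn it clockwise.

Call:
arm_command --pt "0 0 0 5 0" --pt "0 0 0 10 0" --pt "0 0 0 16 0" --pt "0 0 0 22 0" --pt "0 0 0 28 0" --pt "0 0 0 34 0" --pt "0 0 0 40 0" --pt "0 0 0 46 0" --pt "0 0 0 48 0" --pt "0 0 0 48 0" --squeeze 60

```text
time: 11.22
ee_pos: [537.5, 206.6, 101.1]
orientation: [-0.419, 0.908, -0.0, -0.0]
wrist_force: [-2.8, 0.5, 6.6]
grip_width: 9.6
grip_force: 60.0
```

```bash
python3 st.py
```

```text
11.2167 [537.54 206.6  101.1 ] xyaw 229.51 F tool [ 1.45  2.42 -6.56] M [-0.992  0.435 -0.059] 9.640270572540112 -1.3547801757364601
```

Call:
arm_command --pt "0 0 0 6 0" --pt "0 0 0 12 0" --pt "0 0 0 18 0" --pt "0 0 0 24 0" --pt "0 0 0 30 0" --pt "0 0 0 36 0" --pt "0 0 0 41 0" --pt "0 0 0 44 0" --pt "0 0 0 46 0" --pt "0 0 0 46 0"

```text
time: 12.05
ee_pos: [537.4, 207.1, 101.1]
orientation: [-0.031, 1.0, 0.0, -0.0]
wrist_force: [-5.0, 2.1, 7.1]
grip_width: 9.4
grip_force: 60.0
```

```bash
python3 st.py; python3 - <<'E'
from look import *
c=shot("w9"); cv2.imwrite("pics/w9b.png",cv2.resize(c["pixels"][100:300,200:440],None,fx=3,fy=3,interpolation=cv2.INTER_CUBIC))
E
```

```text
12.05 [537.36 207.07 101.11] xyaw 183.53 F tool [ 4.89  2.36 -7.1 ] M [-0.773  1.351 -0.098] 9.36852296841234 -2.1573647725275054
```

View pics/w9b.png

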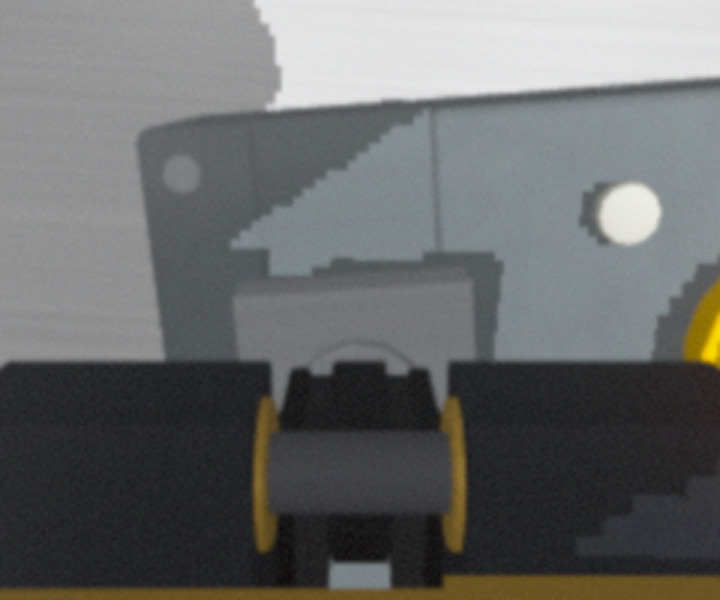

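The key is turned 94° with the head square between the pads. The torque is 0.098 N m, so I'll nudge it a little to feel the stop.

Call:
arm_command --pt "0 0 0 1 0" --pt "0 0 0 2 0" --pt "0 0 0 2 0" --pt "0 0 0 2 0" --pt "0 0 0 2 0"

```text
time: 12.52
ee_pos: [537.4, 207.1, 101.1]
orientation: [-0.014, 1.0, 0.0, -0.0]
wrist_force: [-3.9, 2.6, 7.5]
grip_width: 10.0
grip_force: 60.0
```

```bash
python3 st.py; python3 st.py
```

```text
12.5167 [537.37 207.07 101.1 ] xyaw 181.6 F tool [ 3.83  2.74 -7.53] M [-0.769  1.403 -0.168] 10.017384751669162 -2.1910025205477957
12.5167 [537.37 207.07 101.1 ] xyaw 181.6 F tool [ 3.83  2.74 -7.53] M [-0.769  1.403 -0.168] 10.017384751669162 -2.1910025205477957
```

The torque rose to 0.17 N m, above the spring's 0.14, so the key is at its stop and held. I'll hand in.

```bash
python3 -c "
from bench import job
print(job.finish_job())"
```

```text
the job is handed in; nothing more can be done
None
```

I pushed the round-headed key fully home, turned it a quarter turn clockwise to its stop and handed in at about 12.5 s, still holding it turned. No verdict came back. I never went near the other keys or the stop button, but I did not take a final picture of them.

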